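Slide the dish carrier round the slot onto the lit window

TASK

With a fingertip, gently push the blue dish carrier along the L-shaped slot in the top of the light stage: first along the long leg to the corner, then round the corner and along the short leg until it is fully home at the slot's end on the lit window. Only push it: do not squeeze or lift the carrier or its dish, leave the other things where they stand, and finish with the hand clear.

Things in the scene. Friction and masses are not known exactly. Their poses are not given: they have to be found in the camera images.
- stage: cream light stage fixed on the bench, 204 (x) x 244 (y) x 60 mm high, turned about z. Origin: centre of underside, z up. L-shaped slot, 16 mm wide, in its flat top: pin path along +y at x -35 mm from y -50 to +50 mm, then along +x at y +50 mm from x -35 to +35 mm; rigid ends. On the top: chrome clip, 10 mm high, at x 86, y -14 to -74 mm; flat black switch at x -82, y -98 mm
- slot_start (a point): the closed end of the slot's long leg, on its centre line, at the height of the stage's top: where the carrier's axis is when its pin rests there (give or take 1.5 mm of play)
- slot_corner (a point): the corner of the slot, at the height of the stage's top: the carrier's axis stands over it when the pin is in the corner (play 1.5 mm)
- slot_end (a point): end of the slot's short leg, in the yellow lit square, at the stage-top height: the carrier's axis stands over it when fully home (play 1.5 mm)
- carrier: blue ring, 74 mm outer diameter, 18 mm high, sliding on the stage top (60 to 78 mm above the bench). Origin: on its axis at its underside. A 13 mm pin below runs in the slot, held captive; turns freely, slides with 0.5 to 1.5 N friction. Starts in the first half of the long leg. Enters the short leg only once within about 2 mm of the corner. Push on the outside of the ring
- dish: clear petri dish with pale filling and brown specks, 62 mm diameter, 15 mm high, lying loose in the carrier; it stands 3 mm above the ring. Origin: centre of its underside, 6 mm above the carrier's origin.
- vial: bystander: small amber vial, white cap, 23 mm diameter, 38 mm high, standing on the stage's top near stage x +55, y -85 mm. Origin: centre of its underside
- spare_dish: bystander: petri dish with yellow filling, 62 mm diameter, 15 mm high, on the bench beside the stage's -y side. Origin: centre of its underside.
- jar: bystander: small specimen jar with white cap, 42 mm diameter, 45 mm high, on the bench beside the stage's +y side. Origin: centre of its underside.
Mind the look-alikes: they are no part of the job. There is more than one size of the carrier; the one meant has the size given above.

How it is judged:
By the outcome, as a careful person would: the job done as asked, in the order asked, and still so for the second after the job is handed in, with the robot touching nothing.
It also fails if it takes over 48 s, if anything falls off the work surface, if the arm or the gripper's body presses on something with over 40 N, if the wrist force passes 120 N, or if a joint passes its speed limit or range.

ROBOT

A 6-joint arm with a two-finger parallel gripper is mounted at the origin on the work surface. World frame = base frame: x ahead of the robot, y to its left, z up, the work surface at z = 0. Lengths are in mm, angles in rad, forces in N, time in s.
With the tool pointing down it reaches from about 350 to 875 mm from the base axis. Payload 4.2 kg.
Tool frame: the origin (TCP) lies midway between the tips of the shut fingers; the grasp point (between the pads) lies 19 mm behind it; z points along the fingers, y is the line along which they close (so a half turn about z gives the same grasp; the last joint's range is limited). The gripper opens to 85 mm and grips with 20 to 120 N. Pads are 22 mm wide; open, the fingers measure 114 mm over their backs; the gripper's body (76 mm by 85 mm) begins 54 mm behind the grasp point. The pads swing forward as they close: fully open they stand 13 mm farther back than shut.
Start: joints at [1.442, 0.385, 0.008, 0, -1.194, -0.259], TCP at [236.312, 578.581, 231.312] pointing down, gripper open.
Joint ranges: [-3.14, 3.14], [-1.21, 2.06], [-1.07, 1.41], [-3.16, 2.05], [-2.99, -0.16], [-3.1, 3.1]. Speed limits (rad/s): [2.79, 2.79, 3.14, 3.14, 3.14, 3.14].

INTERFACE

Orientations are given as a unit quaternion [x, y, z, w].
In Python, from bench import arm gives the robot as it stands.
- The arm moves only by the tool send_rows, never from a script. Its argument "targets" is a list of rows, each an object of numbers: "gripper": the gripper command: -1 is fully open, 1 is shut, values between are in proportion; "x", "y", "z": the shift along the tool's x, y, z in cm; "ax", "ay", "az": the turn, a rotation vector about the tool's x, y, z in degrees. A call has 1 to 5 rows; each row shifts and turns the commanded pose from where the row before left it, along the tool's axes as they then stand; what a row does not reach is not made up. A row lasts 1/12 s, in which the tool goes at most 41.7 mm and 7.16 degrees, less where a joint would pass 70% of its speed; a pose out of reach is approached as far as the arm can. A call is refused whole if a number of a shift passes 4.17 or a number of a turn 7.16, either way. A call with a gripper value outside its range is refused whole. The fingers move at their own pace and stop on an object; the grip force is fixed at half the most. Time passes only in rows, so rows that do not move let the fingers close. It gives the time, the measured TCP pose, the force, the opening and the grip force at its end, in the units of the state.
- arm.read_state(): the state, without advancing time (a new reading comes with each control period).
- arm.get_image(name): name is "scene" or "side" or "wrist"; returns (picture, depth): 400x640x3 uint8, red, green, blue; 400x640 float32, mm along the optical axis (not along the pixel's ray), 0 where there is no reading.
- arm.camera_model(name): a dict with "fx", "fy", "cx", "cy" (pixels), "cam_to_world" (4x4, takes a point from camera to world coordinates). Camera axes: x right, y down, z forward; pixel columns grow to the right and rows downward; lengths in mm; the calibration is good to about 2 mm. A picture is of the moment at which its call begins: read the wrist's pose just before it. camera_model takes no time and is no camera call; for the wrist camera it gives the pose at the moment of the call.
- arm.job_done(): hands the job in; it is judged then, once.
Trained networks look in the newest picture that a camera, given by its name, has taken for a name from the list of things; names that differ only in an ending like _2 or _b are one class to them, and where a whole thing is asked for, a point or a joint stands for the part that bears it (a point fixed in the world has none). Each returns a list of dicts, best first, with "score" (0 to 1); they miss things now and then, are a little off and sometimes report something else, mostly with a low value. They report only what shows in the picture. A call takes as long as a camera call. They do not tell look-alikes from the thing itself.
- arm.boxes_of(camera, thing): "rect" ([left, top, width, height] in pixels, round what is visible of it).
The state is a dict: "clock": time; "joints": joint angles; "joint_vel": joint speeds; "joint_efforts": joint torques, N m; "position": TCP position; "ee_rot": TCP orientation; "contact_force": force on the tool from outside, world axes, zero at the start; "wrist_torque": the same for the moment, N m; "gripper_width": finger opening in mm; "grasp_force": force on a finger pad.
Only numpy, scipy, OpenCV 4.12 (cv2) and the standard library are available. Lean on these libraries where they do the work, as an engineer would, in place of code of your own. Each camera call takes 0.05 s, during which the arm holds its last target. There are 200 camera calls.

## Working session

There is one attempt and no reset: what is moved stays moved. The work goes in short steps, Python scripts to look and compute and a tool call to move; the robot and the scene stay as the last step left them, time stands still between calls to the robot, and variables do not carry over. Pictures are saved under pics/ and viewed, at most 10 in all, crops included, and the job is handed in when it is done.

Besides the shell and the picture viewer there is one more tool, called after ">>>" by a JSON object that holds its "fn" and its "kwargs". send_rows: Moves the arm, as the interface text tells. Its arguments: {"type":"object","properties":{"targets":{"type":"array"}},"required":["targets"]}

```bash
mkdir -p pics
cat > h.py <<'E'
import numpy as np, cv2
from bench import arm
def world(cam,M,u,v,d):
    T=np.array(M["cam_to_world"]);p=np.array([(u-M["cx"])/M["fx"]*d,(v-M["cy"])/M["fy"]*d,d,1.0]);return (T@p)[:3]
def onplane(M,u,v,z):
    T=np.array(M["cam_to_world"]);r=T[:3,:3]@np.array([(u-M["cx"])/M["fx"],(v-M["cy"])/M["fy"],1.]);o=T[:3,3];return o+r*(z-o[2])/r[2]
def proj(M,p):
    T=np.linalg.inv(np.array(M["cam_to_world"]));q=T[:3,:3]@np.array(p)+T[:3,3];return [M["fx"]*q[0]/q[2]+M["cx"],M["fy"]*q[1]/q[2]+M["cy"]]
E
python3 - <<'E'
from h import *
for c in ["scene","wrist"]:
    im,d=arm.get_image(c);cv2.imwrite(f"pics/{c}0.png",im[:,:,::-1]);np.savez(f"{c}0.npz",im=im,d=d)
    M=arm.camera_model(c);print(c,np.round(M["cam_to_world"],3).tolist(),M["fx"])
    for t in ["stage","carrier","dish","vial","spare_dish","jar"]:
        for b in arm.boxes_of(c,t)[:3]:
            r=b["rect"];u,v=r[0]+r[2]/2,r[1]+r[3]/2
            print(t,round(b["score"],2),np.round(r),np.round(onplane(M,u,v,70 if t in("carrier","dish") else 60),0))
print(arm.read_state())
E
```

```text
scene [[-0.781, 0.507, -0.365, 821.994], [0.625, 0.639, -0.448, 392.734], [0.006, -0.578, -0.816, 691.972], [0.0, 0.0, 0.0, 1.0]] 388.8244405753655
stage 0.92 [249. 147. 155. 143.] [558.  96.  60.]
carrier 0.69 [292. 108.  40.  39.] [ 435. -106.   70.]
carrier 0.59 [318. 179.  33.  23.] [508.  61.  70.]
dish 0.68 [314. 172.  31.  21.] [502.  40.  70.]
vial 0.72 [275. 170.  10.  22.] [576. -32.  60.]
vial 0.4 [249. 144. 157. 142.] [552.  93.  60.]
spare_dish 0.83 [244. 162.  26.  22.] [599. -79.  60.]
jar 0.74 [354. 276.  25.  28.] [595. 251.  60.]
wrist [[-0.377, -0.885, -0.272, 305.697], [-0.926, 0.36, 0.11, 550.651], [0.001, 0.294, -0.956, 372.836], [0.0, 0.0, 0.0, 1.0]] 350.42921953268365
{'clock': 0.7, 'joints': array([ 1.44159107e+00,  3.84692113e-01,  7.89159733e-03,  4.82236575e-07,
       -1.19398153e+00, -2.58601454e-01]), 'joint_vel': array([ 0.00057424, -0.00018726,  0.00051027, -0.00121546,  0.00017842,
       -0.00087486]), 'joint_efforts': array([-4.48163910e-04, -3.91946769e+01,  1.88584256e+01,  4.18957248e+00,
       -2.45594565e-04, -3.14888723e-06]), 'position': array([236.31766847, 578.57983068, 231.31361791]), 'ee_rot': array([ 9.81259590e-01, -1.92690471e-01, -2.37803907e-07, -7.13824522e-06]), 'contact_force': array([-0.442144  ,  0.62294213,  0.77319332]), 'wrist_torque': array([-0.04136758, -0.02348309,  0.00437284]), 'grasp_force': 0.0, 'gripper_width': 85.26502278927128}
```

Run:
```python
import cv2
im=cv2.imread("pics/scene0.png")[90:320,220:420];cv2.imwrite("pics/crop0.png",cv2.resize(im,None,fx=2.6,fy=2.6,interpolation=cv2.INTER_CUBIC))
```

```text
(no output)
```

View pics/crop0.png

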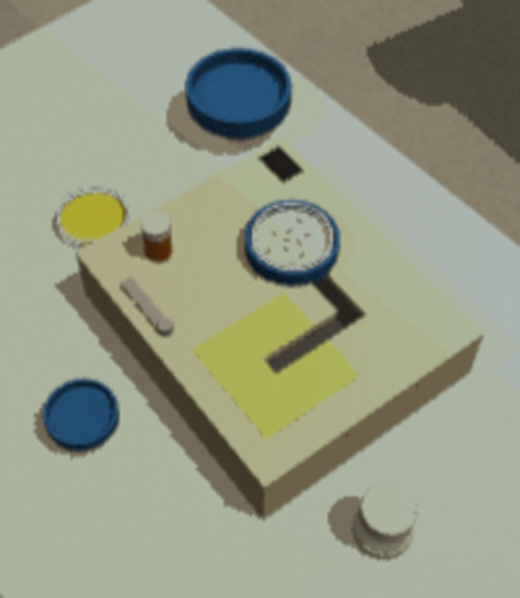

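The crop shows the carrier with its dish at (292,240), the slot corner at (350,312), the slot end at (275,362) on the yellow square, and two blue look-alikes on the bench.

```bash
cat >> h.py <<'E'
def cloud(M,d):
    v,u=np.mgrid[:d.shape[0],:d.shape[1]];T=np.array(M["cam_to_world"])
    p=np.stack([(u-M["cx"])/M["fx"]*d,(v-M["cy"])/M["fy"]*d,d],-1);return p@T[:3,:3].T+T[:3,3]
E
python3 - <<'E'
from h import *
z=np.load("scene0.npz");im,d=z["im"],z["d"];M=arm.camera_model("scene");P=cloud(M,d)
m=(d>0)&(P[...,2]>52)&(P[...,2]<68);m[:,:249]=0;m[:,405:]=0;m[:147]=0;m[290:]=0
print(np.median(P[m][:,2]))
m=cv2.morphologyEx(m.astype(np.uint8),cv2.MORPH_OPEN,np.ones((3,3)))
n,l,s,c=cv2.connectedComponentsWithStats(m);k=1+s[1:,4].argmax();r=cv2.minAreaRect(P[l==k][:,:2].astype(np.float32));print(r)
print("switch",onplane(M,220+282/2.6,90+163/2.6,60))
print("corner",onplane(M,220+348/2.6,90+313/2.6,60),"end",onplane(M,220+275/2.6,90+362/2.6,60))
h=im[...,2].astype(int)-im[...,0];b=(h>50)&(P[...,2]>66)&(P[...,2]<85)
q=P[b];print(len(q),cv2.minEnclosingCircle(q[:,:2].astype(np.float32)),np.percentile(q[:,2],[5,50,95]))
E
```

```text
59.26636541796847
((535.3287353515625, 64.7707748413086), (246.32623291015625, 205.3963623046875), 88.0757064819336)
switch [448.3158073  -29.70114205  60.        ]
corner [504.7784235  115.90905098  60.        ] end [574.3738999  114.69826148  60.        ]
73 ((500.9089050292969, 44.64181137084961), 36.32489013671875) [74.83481012 77.19587996 78.72822673]
```

>>> {"fn": "send_rows", "kwargs": {"targets": [{"x": 2,"y": 2,"az": -6.77,"gripper": 1},{"x": 2,"y": 2.5,"az": -6.77,"gripper": 1},{"x": 1.5,"y": 3,"az": -6.77,"gripper": 1},{"x": 1.6,"y": 3.6,"gripper": 1},{"x": 1.6,"y": 3.6,"gripper": 1}]}}

```text
$.targets[0]: bad value
```

```bash
cat >> h.py <<'E'
from scipy.spatial.transform import Rotation as R
C=np.array([535.3,64.8]);YAW=np.radians(-1.92);S=np.array([[np.cos(YAW),-np.sin(YAW)],[np.sin(YAW),np.cos(YAW)]])
def go(sx,sy,z):
    s=arm.read_state();t=np.append(C+S@[sx,sy],z);Q=R.from_quat(s["ee_rot"])
    x=Q.apply([1,0,0])
    print("t",round(s["clock"],2),"pos",np.round(s["position"],1),"stage",np.round(S.T@(s["position"][:2]-C),1),"yaw",round(np.degrees(np.arctan2(x[1],x[0])),2),"F",np.round(s["contact_force"],1),"w",round(s["gripper_width"],1),"shift cm",np.round(Q.inv().apply(t-s["position"])/10,2))
E
python3 -c "
from h import *
go(-35,-88,200)"
```

```text
t 0.7 pos [236.3 578.6 231.3] stage [-316.   503.5] yaw -22.22 F [-0.4  0.6  0.8] w 85.3 shift cm [46.88 45.72  3.13]
```

>>> {"fn": "send_rows", "kwargs": {"targets": [{"x": 2.0,"y": 2.0,"z": 0.0,"ax": 0.0,"ay": 0.0,"az": -6.77,"gripper": 1.0},{"x": 2.0,"y": 2.5,"z": 0.0,"ax": 0.0,"ay": 0.0,"az": -6.77,"gripper": 1.0},{"x": 1.5,"y": 3.0,"z": 0.0,"ax": 0.0,"ay": 0.0,"az": -6.77,"gripper": 1.0},{"x": 1.6,"y": 3.6,"z": 0.0,"ax": 0.0,"ay": 0.0,"az": 0.0,"gripper": 1.0},{"x": 1.6,"y": 3.6,"z": 0.0,"ax": 0.0,"ay": 0.0,"az": 0.0,"gripper": 1.0}]}}

```text
clock: 1.12
position: [299.9, 416.7, 231.3]
ee_rot: [1.0, -0.016, 0.0, -0.0]
contact_force: [1.4, -0.1, -0.7]
gripper_width: 25.5
grasp_force: 0.0
```

```bash
python3 -c "
from h import *
go(-35,-88,200)"
```

```text
t 1.12 pos [299.9 416.7 231.3] stage [-247.   343.8] yaw -1.83 F [ 1.4 -0.1 -0.7] w 25.5 shift cm [21.13 43.21  3.13]
```

>>> {"fn": "send_rows", "kwargs": {"targets": [{"x": 1.8,"y": 3.6,"z": 0.0,"ax": 0.0,"ay": 0.0,"az": 0.0,"gripper": 1.0},{"x": 1.8,"y": 3.6,"z": 0.0,"ax": 0.0,"ay": 0.0,"az": 0.0,"gripper": 1.0},{"x": 1.8,"y": 3.6,"z": 0.0,"ax": 0.0,"ay": 0.0,"az": 0.0,"gripper": 1.0},{"x": 1.8,"y": 3.6,"z": 0.0,"ax": 0.0,"ay": 0.0,"az": 0.0,"gripper": 1.0},{"x": 1.8,"y": 3.6,"z": 0.0,"ax": 0.0,"ay": 0.0,"az": 0.0,"gripper": 1.0}]}}

```text
clock: 1.53
position: [384.1, 233.4, 231.8]
ee_rot: [1.0, -0.016, 0.0, -0.0]
contact_force: [1.0, 0.3, -0.3]
gripper_width: 0.1
grasp_force: 0.0
```

>>> {"fn": "send_rows", "kwargs": {"targets": [{"x": 1.8,"y": 3.6,"z": 0.0,"ax": 0.0,"ay": 0.0,"az": 0.0,"gripper": 1.0},{"x": 1.8,"y": 3.6,"z": 0.0,"ax": 0.0,"ay": 0.0,"az": 0.0,"gripper": 1.0},{"x": 1.8,"y": 3.6,"z": 0.0,"ax": 0.0,"ay": 0.0,"az": 0.0,"gripper": 1.0},{"x": 1.8,"y": 3.6,"z": 0.0,"ax": 0.0,"ay": 0.0,"az": 0.0,"gripper": 1.0},{"x": 1.8,"y": 3.6,"z": 0.0,"ax": 0.0,"ay": 0.0,"az": 0.0,"gripper": 1.0}]}}

```text
clock: 1.95
position: [468.1, 50.4, 231.8]
ee_rot: [1.0, -0.016, 0.001, -0.0]
contact_force: [1.2, 0.4, 0.5]
gripper_width: -0.1
grasp_force: 0.0
```

```bash
python3 -c "
from h import *
go(-35,-88,150)
im,d=arm.get_image('wrist');cv2.imwrite('pics/w1.png',im[:,:,::-1]);np.savez('w1.npz',im=im,d=d)
M=arm.camera_model('wrist');P=cloud(M,d)
for b in arm.boxes_of('wrist','carrier'):print(b['score'],np.round(b['rect']))
h=im[...,2].astype(int)-im[...,0];b=(h>50)&(P[...,2]>66)&(P[...,2]<85)
q=P[b];print(len(q));c=cv2.minEnclosingCircle(q[:,:2].astype(np.float32));print(c,S.T@(np.array(c[0])-C),np.percentile(q[:,2],[5,50,95]))
for n,p in dict(start=(-35,-50),corner=(-35,50),end=(35,50),tr=(102,122),br=(102,-122),sw=(-82,-98)).items():print(n,np.round(proj(M,np.append(C+S@p,60))))
"
```

```text
t 1.95 pos [468.1  50.4 231.8] stage [-66.6 -16.6] yaw -1.89 F [1.2 0.4 0.5] w -0.1 shift cm [3.15 7.14 8.18]
0.79 [290. 104.  88.  86.]
0.64 [459. 177. 104.  90.]
104
((532.2160034179688, 45.511383056640625), 13.896537780761719) [ -2.43601838 -19.38111434] [75.13222407 76.59865453 77.53305639]
start [357. 148.]
corner [245. 148.]
end [239.  64.]
tr [140. -28.]
br [453. -29.]
sw [407. 198.]
```

View pics/w1.png

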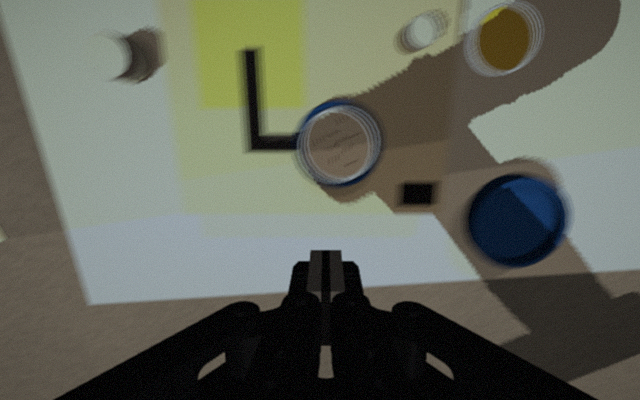

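The picture shows the carrier at (338,145) and the slot corner at (252,143). The slot end is near (250,52), and the shut fingertips are at (326,252), about 7 mm half-width. This agrees with the scene estimate apart from the lag of motion.

>>> {"fn": "send_rows", "kwargs": {"targets": [{"x": 1.5,"y": 3.4,"z": 0.0,"ax": 0.0,"ay": 0.0,"az": 0.0,"gripper": 1.0},{"x": 1.4,"y": 3.4,"z": 0.0,"ax": 0.0,"ay": 0.0,"az": 0.0,"gripper": 1.0},{"x": 0.0,"y": 0.0,"z": 3.0,"ax": 0.0,"ay": 0.0,"az": 0.0,"gripper": 1.0},{"x": 0.0,"y": 0.0,"z": 3.0,"ax": 0.0,"ay": 0.0,"az": 0.0,"gripper": 1.0},{"x": 0.0,"y": 0.0,"z": 0.0,"ax": 0.0,"ay": 0.0,"az": 0.0,"gripper": 1.0}]}}

```text
clock: 2.47
position: [490.4, -17.4, 166.2]
ee_rot: [1.0, -0.018, -0.006, 0.001]
contact_force: [-1.0, 0.3, -0.8]
gripper_width: 0.1
grasp_force: 0.0
```

```bash
python3 -c "
from h import *
go(-35,-88,68)
for c in ['wrist']:
  im,d=arm.get_image(c);cv2.imwrite('pics/w2.png',im[:,:,::-1]);np.savez('w2.npz',im=im,d=d)
M=arm.camera_model('wrist')
for n,p in dict(corner=(-35,50),end=(35,50),sw=(-82,-98),car=(-35,-21),vial=(55,-85)).items():print(n,np.round(proj(M,np.append(C+S@p,60))))
go(-35,-88,68)
"
```

```text
t 2.47 pos [490.4 -17.4 166.2] stage [-42.1 -83.7] yaw -2.06 F [-1.   0.3 -0.8] w 0.1 shift cm [0.82 0.42 9.82]
corner [146. 192.]
end [130.  93.]
sw [344. 250.]
car [241. 192.]
vial [328.  62.]
t 2.52 pos [492.4 -17.  169.1] stage [-40.2 -83.2] yaw -1.93 F [ 0.2 -0.8  0.7] w 0.1 shift cm [ 0.58  0.46 10.11]
```

View pics/w2.png

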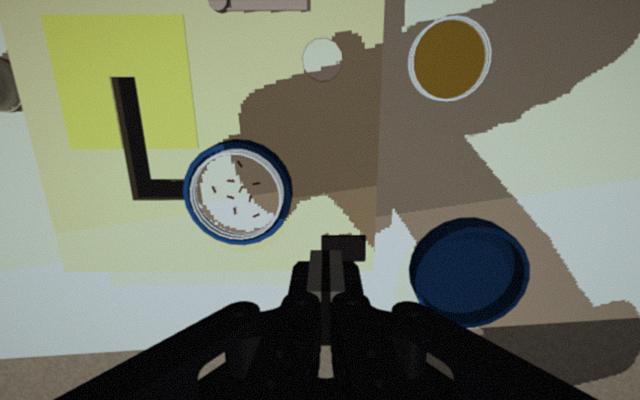

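The picture shows the carrier at (237,192), the slot corner at (142,189) and the switch at (345,248), within about 2 mm of the predictions. Next I go down behind the carrier.

>>> {"fn": "send_rows", "kwargs": {"targets": [{"x": 0.5,"y": 0.0,"z": 2.8,"ax": 0.0,"ay": 0.0,"az": 0.0,"gripper": 1.0},{"x": 0.0,"y": 0.0,"z": 2.8,"ax": 0.0,"ay": 0.0,"az": 0.0,"gripper": 1.0},{"x": 0.0,"y": 0.0,"z": 2.6,"ax": 0.0,"ay": 0.0,"az": 0.0,"gripper": 1.0},{"x": 0.0,"y": 0.0,"z": 1.4,"ax": 0.0,"ay": 0.0,"az": 0.0,"gripper": 1.0},{"x": 0.0,"y": 0.0,"z": 0.0,"ax": 0.0,"ay": 0.0,"az": 0.0,"gripper": 1.0}]}}

```text
clock: 2.93
position: [498.7, -16.1, 74.2]
ee_rot: [1.0, -0.016, -0.002, 0.001]
contact_force: [-0.3, -0.3, 0.3]
gripper_width: -0.0
grasp_force: 0.0
```

```bash
python3 -c "
from h import *
arm.get_image('side')
go(-35,-66,68)
"
```

```text
t 2.98 pos [499.9 -16.   75.9] stage [-32.6 -82. ] yaw -1.8 F [-0.3 -0.   0.1] w -0.2 shift cm [-0.23 -1.6   0.79]
```

>>> {"fn": "send_rows", "kwargs": {"targets": [{"x": -0.2,"y": 0.0,"z": 0.8,"ax": 0.0,"ay": 0.0,"az": 0.0,"gripper": 1.0},{"x": 0.0,"y": -0.5,"z": 0.0,"ax": 0.0,"ay": 0.0,"az": 0.0,"gripper": 1.0},{"x": 0.0,"y": -0.4,"z": 0.0,"ax": 0.0,"ay": 0.0,"az": 0.0,"gripper": 1.0},{"x": 0.0,"y": -0.3,"z": 0.0,"ax": 0.0,"ay": 0.0,"az": 0.0,"gripper": 1.0},{"x": 0.0,"y": -0.3,"z": 0.0,"ax": 0.0,"ay": 0.0,"az": 0.0,"gripper": 1.0}]}}

```text
clock: 3.4
position: [498.5, -1.3, 68.3]
ee_rot: [1.0, -0.016, 0.001, -0.0]
contact_force: [-0.4, -2.1, 1.1]
gripper_width: 0.0
grasp_force: 1.2
```

>>> {"fn": "send_rows", "kwargs": {"targets": [{"x": 0.0,"y": -0.3,"z": 0.0,"ax": 0.0,"ay": 0.0,"az": 0.0,"gripper": 1.0},{"x": 0.0,"y": -0.3,"z": 0.0,"ax": 0.0,"ay": 0.0,"az": 0.0,"gripper": 1.0},{"x": 0.0,"y": -0.3,"z": 0.0,"ax": 0.0,"ay": 0.0,"az": 0.0,"gripper": 1.0},{"x": 0.0,"y": -0.3,"z": 0.0,"ax": 0.0,"ay": 0.0,"az": 0.0,"gripper": 1.0},{"x": 0.0,"y": -0.3,"z": 0.0,"ax": 0.0,"ay": 0.0,"az": 0.0,"gripper": 1.0}]}}

```text
clock: 3.82
position: [499.0, 13.4, 68.0]
ee_rot: [1.0, -0.016, 0.001, 0.0]
contact_force: [0.4, -3.5, 7.4]
gripper_width: -0.0
grasp_force: 2.7
```

```bash
cat > look.py <<'E'
from h import *
import sys
go(-35,6,68)
im,d=arm.get_image('scene');M=arm.camera_model('scene');P=cloud(M,d)
h=im[...,2].astype(int)-im[...,0];b=(h>50)&(P[...,2]>66)&(P[...,2]<85)
Q=(P[b][:,:2]-C)@S;c=cv2.minEnclosingCircle(Q.astype(np.float32));print("carrier stage",np.round(c[0],1),"r",round(c[1],1),b.sum())
if len(sys.argv)>1: cv2.imwrite(sys.argv[1],cv2.resize(im[90:320,220:420,::-1],None,fx=2.6,fy=2.6,interpolation=cv2.INTER_CUBIC))
E
python3 look.py pics/s3.png
```

```text
t 3.82 pos [499.   13.4  68. ] stage [-34.6 -52.6] yaw -1.88 F [ 0.4 -3.5  7.4] w -0.0 shift cm [-0.04 -5.86  0.  ]
carrier stage [0. 0.] r 0.0 0
```

View pics/s3.png

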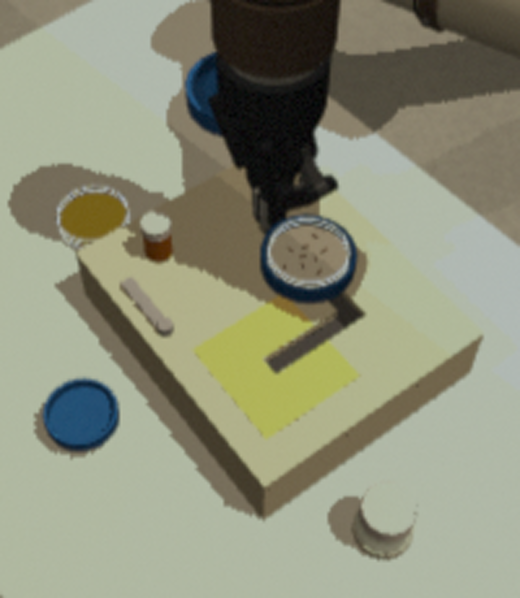

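The picture shows the finger behind the carrier, which is now at (308,257) and has moved toward the corner with the dish in place. The vertical force is a little high, so I lift 2 mm and go on.

>>> {"fn": "send_rows", "kwargs": {"targets": [{"x": 0.0,"y": 0.0,"z": -0.2,"ax": 0.0,"ay": 0.0,"az": 0.0,"gripper": 1.0},{"x": 0.0,"y": -0.3,"z": 0.0,"ax": 0.0,"ay": 0.0,"az": 0.0,"gripper": 1.0},{"x": 0.0,"y": -0.3,"z": 0.0,"ax": 0.0,"ay": 0.0,"az": 0.0,"gripper": 1.0}]}}

```text
clock: 4.12
position: [498.3, 19.4, 69.2]
ee_rot: [1.0, -0.017, -0.0, 0.0]
contact_force: [-0.2, -2.1, 1.9]
gripper_width: 0.1
grasp_force: 1.1
```

>>> {"fn": "send_rows", "kwargs": {"targets": [{"x": 0.0,"y": -0.3,"z": 0.0,"ax": 0.0,"ay": 0.0,"az": 0.0,"gripper": 1.0},{"x": 0.0,"y": -0.3,"z": 0.0,"ax": 0.0,"ay": 0.0,"az": 0.0,"gripper": 1.0},{"x": 0.0,"y": -0.3,"z": 0.0,"ax": 0.0,"ay": 0.0,"az": 0.0,"gripper": 1.0},{"x": 0.0,"y": -0.3,"z": 0.0,"ax": 0.0,"ay": 0.0,"az": 0.0,"gripper": 1.0},{"x": 0.0,"y": -0.3,"z": 0.0,"ax": 0.0,"ay": 0.0,"az": 0.0,"gripper": 1.0}]}}

```text
clock: 4.53
position: [499.0, 34.6, 69.2]
ee_rot: [1.0, -0.017, -0.0, 0.0]
contact_force: [-0.2, -2.1, 0.8]
gripper_width: 0.3
grasp_force: 0.9
```

```bash
sed -i 's/h>50/(h>25)\&(h>0.5*im[...,2])/' look.py; python3 look.py
```

```text
t 4.53 pos [499.   34.6  69.2] stage [-35.2 -31.4] yaw -1.91 F [-0.2 -2.1  0.8] w 0.3 shift cm [ 0.02 -3.74  0.12]
carrier stage [-34.2  18.8] r 36.4 145
```

>>> {"fn": "send_rows", "kwargs": {"targets": [{"x": 0.0,"y": -0.3,"z": 0.0,"ax": 0.0,"ay": 0.0,"az": 0.0,"gripper": 1.0},{"x": 0.0,"y": -0.3,"z": 0.0,"ax": 0.0,"ay": 0.0,"az": 0.0,"gripper": 1.0},{"x": 0.0,"y": -0.3,"z": 0.0,"ax": 0.0,"ay": 0.0,"az": 0.0,"gripper": 1.0},{"x": 0.0,"y": -0.3,"z": 0.0,"ax": 0.0,"ay": 0.0,"az": 0.0,"gripper": 1.0},{"x": 0.0,"y": -0.3,"z": 0.0,"ax": 0.0,"ay": 0.0,"az": 0.0,"gripper": 1.0}]}}

```text
clock: 5.0
position: [499.6, 49.6, 69.3]
ee_rot: [1.0, -0.017, -0.0, 0.0]
contact_force: [1.1, -2.0, -0.0]
gripper_width: -0.1
grasp_force: 0.8
```

>>> {"fn": "send_rows", "kwargs": {"targets": [{"x": 0.0,"y": -0.3,"z": 0.0,"ax": 0.0,"ay": 0.0,"az": 0.0,"gripper": 1.0},{"x": 0.0,"y": -0.3,"z": 0.0,"ax": 0.0,"ay": 0.0,"az": 0.0,"gripper": 1.0},{"x": 0.0,"y": -0.3,"z": 0.0,"ax": 0.0,"ay": 0.0,"az": 0.0,"gripper": 1.0},{"x": 0.0,"y": 0.0,"z": 0.0,"ax": 0.0,"ay": 0.0,"az": 0.0,"gripper": 1.0}]}}

```text
clock: 5.33
position: [500.0, 58.9, 69.3]
ee_rot: [1.0, -0.016, 0.0, -0.0]
contact_force: [-0.7, -1.3, 0.7]
gripper_width: 0.0
grasp_force: 0.1
```

```bash
python3 look.py
```

```text
t 5.33 pos [500.   58.9  69.3] stage [-35.1  -7.1] yaw -1.88 F [-0.7 -1.3  0.7] w 0.0 shift cm [ 0.01 -1.31  0.13]
carrier stage [-34.3  43.7] r 36.2 149
```

Remaining about 6–8 mm; small steps until the force rises.

>>> {"fn": "send_rows", "kwargs": {"targets": [{"x": 0.0,"y": -0.2,"z": 0.0,"ax": 0.0,"ay": 0.0,"az": 0.0,"gripper": 1.0},{"x": 0.0,"y": -0.2,"z": 0.0,"ax": 0.0,"ay": 0.0,"az": 0.0,"gripper": 1.0},{"x": 0.0,"y": -0.1,"z": 0.0,"ax": 0.0,"ay": 0.0,"az": 0.0,"gripper": 1.0},{"x": 0.0,"y": 0.0,"z": 0.0,"ax": 0.0,"ay": 0.0,"az": 0.0,"gripper": 1.0}]}}

```text
clock: 5.72
position: [500.0, 63.4, 69.3]
ee_rot: [1.0, -0.017, -0.0, -0.0]
contact_force: [0.5, -0.9, 1.0]
gripper_width: -0.1
grasp_force: 0.3
```

>>> {"fn": "send_rows", "kwargs": {"targets": [{"x": 0.0,"y": -0.1,"z": 0.0,"ax": 0.0,"ay": 0.0,"az": 0.0,"gripper": 1.0},{"x": 0.0,"y": 0.0,"z": 0.0,"ax": 0.0,"ay": 0.0,"az": 0.0,"gripper": 1.0}]}}

```text
clock: 5.88
position: [500.1, 64.3, 69.3]
ee_rot: [1.0, -0.017, -0.0, 0.0]
contact_force: [0.0, -0.3, -0.3]
gripper_width: 0.0
grasp_force: 0.3
```

```bash
python3 look.py
```

```text
t 5.88 pos [500.1  64.3  69.3] stage [-35.2  -1.7] yaw -1.91 F [ 0.  -0.3 -0.3] w 0.0 shift cm [ 0.02 -0.77  0.13]
carrier stage [-34.7  49. ] r 36.2 161
```

>>> {"fn": "send_rows", "kwargs": {"targets": [{"x": 0.0,"y": -0.1,"z": 0.0,"ax": 0.0,"ay": 0.0,"az": 0.0,"gripper": 1.0},{"x": 0.0,"y": -0.1,"z": 0.0,"ax": 0.0,"ay": 0.0,"az": 0.0,"gripper": 1.0},{"x": 0.0,"y": 0.0,"z": 0.0,"ax": 0.0,"ay": 0.0,"az": 0.0,"gripper": 1.0}]}}

```text
clock: 6.18
position: [500.2, 66.4, 69.3]
ee_rot: [1.0, -0.017, 0.0, -0.0]
contact_force: [-0.1, -1.2, -0.1]
gripper_width: -0.2
grasp_force: 0.3
```

>>> {"fn": "send_rows", "kwargs": {"targets": [{"x": 0.0,"y": -0.1,"z": 0.0,"ax": 0.0,"ay": 0.0,"az": 0.0,"gripper": 1.0},{"x": 0.0,"y": 0.0,"z": 0.0,"ax": 0.0,"ay": 0.0,"az": 0.0,"gripper": 1.0}]}}

```text
clock: 6.35
position: [500.2, 67.4, 69.3]
ee_rot: [1.0, -0.017, 0.0, -0.0]
contact_force: [0.2, -0.1, 1.0]
gripper_width: -0.0
grasp_force: 0.3
```

>>> {"fn": "send_rows", "kwargs": {"targets": [{"x": 0.0,"y": -0.1,"z": 0.0,"ax": 0.0,"ay": 0.0,"az": 0.0,"gripper": 1.0},{"x": 0.0,"y": 0.0,"z": 0.0,"ax": 0.0,"ay": 0.0,"az": 0.0,"gripper": 1.0}]}}

```text
clock: 6.52
position: [500.2, 68.4, 69.3]
ee_rot: [1.0, -0.017, -0.0, -0.0]
contact_force: [0.3, -0.9, -0.1]
gripper_width: -0.2
grasp_force: 0.3
```

```bash
python3 look.py
```

```text
t 6.52 pos [500.2  68.4  69.3] stage [-35.2   2.4] yaw -1.9 F [ 0.3 -0.9 -0.1] w -0.2 shift cm [ 0.02 -0.36  0.13]
carrier stage [-34.7  52.8] r 36.1 150
```

>>> {"fn": "send_rows", "kwargs": {"targets": [{"x": 0.0,"y": -0.1,"z": 0.0,"ax": 0.0,"ay": 0.0,"az": 0.0,"gripper": 1.0},{"x": 0.0,"y": 0.0,"z": 0.0,"ax": 0.0,"ay": 0.0,"az": 0.0,"gripper": 1.0}]}}

```text
clock: 6.73
position: [500.1, 69.0, 69.3]
ee_rot: [1.0, -0.017, -0.0, 0.0]
contact_force: [0.6, -2.3, 0.2]
gripper_width: -0.1
grasp_force: 1.1
```

>>> {"fn": "send_rows", "kwargs": {"targets": [{"x": 0.0,"y": -0.1,"z": 0.0,"ax": 0.0,"ay": 0.0,"az": 0.0,"gripper": 1.0},{"x": 0.0,"y": 0.0,"z": 0.0,"ax": 0.0,"ay": 0.0,"az": 0.0,"gripper": 1.0}]}}

```text
clock: 6.9
position: [500.0, 69.5, 69.3]
ee_rot: [1.0, -0.017, -0.001, 0.001]
contact_force: [1.7, -5.4, -0.1]
gripper_width: -0.0
grasp_force: 2.6
```

Force rise: the carrier is at the corner. Back off, rise and go round to the -x side.

>>> {"fn": "send_rows", "kwargs": {"targets": [{"x": 0.0,"y": 1.5,"z": 0.0,"ax": 0.0,"ay": 0.0,"az": 0.0,"gripper": 1.0},{"x": 0.0,"y": 1.0,"z": -1.5,"ax": 0.0,"ay": 0.0,"az": 0.0,"gripper": 1.0},{"x": -1.0,"y": 0.0,"z": -3.0,"ax": 0.0,"ay": 0.0,"az": 0.0,"gripper": 1.0},{"x": -2.5,"y": 0.0,"z": -1.0,"ax": 0.0,"ay": 0.0,"az": 0.0,"gripper": 1.0},{"x": -2.8,"y": -2.5,"z": 0.0,"ax": 0.0,"ay": 0.0,"az": 0.0,"gripper": 1.0}]}}

```text
clock: 7.32
position: [439.0, 71.8, 126.7]
ee_rot: [1.0, -0.019, 0.003, -0.001]
contact_force: [-0.5, 1.2, 0.3]
gripper_width: 0.3
grasp_force: 0.0
```

>>> {"fn": "send_rows", "kwargs": {"targets": [{"x": 0.0,"y": -2.5,"z": 0.0,"ax": 0.0,"ay": 0.0,"az": 0.0,"gripper": 1.0},{"x": 0.0,"y": -2.3,"z": 0.0,"ax": 0.0,"ay": 0.0,"az": 0.0,"gripper": 1.0},{"x": 0.0,"y": 0.0,"z": 0.0,"ax": 0.0,"ay": 0.0,"az": 0.0,"gripper": 1.0},{"x": 0.0,"y": 0.0,"z": 0.0,"ax": 0.0,"ay": 0.0,"az": 0.0,"gripper": 1.0}]}}

```text
clock: 7.65
position: [439.0, 121.7, 124.6]
ee_rot: [1.0, -0.016, 0.0, -0.001]
contact_force: [0.1, -0.1, -0.6]
gripper_width: -0.2
grasp_force: 0.0
```

```bash
sed -i 's/go(-35,6,68)/go(-98,52.5,69)/' look.py; python3 look.py pics/s4.png
```

```text
t 7.65 pos [439.  121.7 124.6] stage [-98.1  53.6] yaw -1.79 F [ 0.1 -0.1 -0.6] w -0.2 shift cm [0.01 0.12 5.56]
carrier stage [-34.8  52.5] r 36.7 175
```

View pics/s4.png

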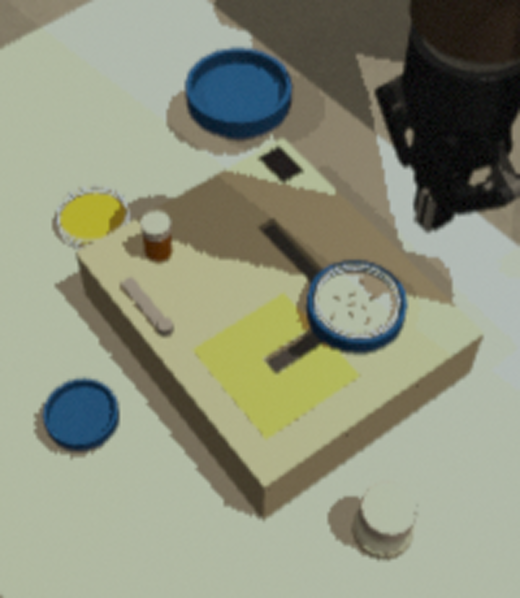

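The picture shows the carrier over the corner at (356,305), with the finger clear on its -x side at (430,215). Next I go down and push along +x.

>>> {"fn": "send_rows", "kwargs": {"targets": [{"x": 0.0,"y": 0.1,"z": 2.5,"ax": 0.0,"ay": 0.0,"az": 0.0,"gripper": 1.0},{"x": 0.0,"y": 0.0,"z": 2.1,"ax": 0.0,"ay": 0.0,"az": 0.0,"gripper": 1.0},{"x": 0.0,"y": 0.0,"z": 0.9,"ax": 0.0,"ay": 0.0,"az": 0.0,"gripper": 1.0},{"x": 0.0,"y": 0.0,"z": 0.0,"ax": 0.0,"ay": 0.0,"az": 0.0,"gripper": 1.0},{"x": 0.5,"y": 0.0,"z": 0.0,"ax": 0.0,"ay": 0.0,"az": 0.0,"gripper": 1.0}]}}

```text
clock: 8.12
position: [443.4, 118.5, 69.2]
ee_rot: [1.0, -0.017, -0.001, 0.001]
contact_force: [0.5, 0.3, -0.2]
gripper_width: -0.1
grasp_force: 0.0
```

>>> {"fn": "send_rows", "kwargs": {"targets": [{"x": 0.3,"y": 0.0,"z": 0.0,"ax": 0.0,"ay": 0.0,"az": 0.0,"gripper": 1.0},{"x": 0.3,"y": 0.0,"z": 0.0,"ax": 0.0,"ay": 0.0,"az": 0.0,"gripper": 1.0},{"x": 0.3,"y": 0.0,"z": 0.0,"ax": 0.0,"ay": 0.0,"az": 0.0,"gripper": 1.0},{"x": 0.3,"y": 0.0,"z": 0.0,"ax": 0.0,"ay": 0.0,"az": 0.0,"gripper": 1.0},{"x": 0.3,"y": 0.0,"z": 0.0,"ax": 0.0,"ay": 0.0,"az": 0.0,"gripper": 1.0}]}}

```text
clock: 8.53
position: [458.8, 118.4, 69.7]
ee_rot: [1.0, -0.017, -0.0, 0.0]
contact_force: [-1.6, 0.4, 1.7]
gripper_width: 0.3
grasp_force: 0.9
```

```bash
python3 look.py
```

```text
t 8.53 pos [458.8 118.4  69.7] stage [-78.2  51.1] yaw -1.93 F [-1.6  0.4  1.7] w 0.3 shift cm [-1.98 -0.14  0.07]
carrier stage [-29.6  52.7] r 36.8 175
```

>>> {"fn": "send_rows", "kwargs": {"targets": [{"x": 0.4,"y": -0.1,"z": 0.0,"ax": 0.0,"ay": 0.0,"az": 0.0,"gripper": 1.0},{"x": 0.4,"y": 0.0,"z": 0.0,"ax": 0.0,"ay": 0.0,"az": 0.0,"gripper": 1.0},{"x": 0.4,"y": 0.0,"z": 0.0,"ax": 0.0,"ay": 0.0,"az": 0.0,"gripper": 1.0},{"x": 0.4,"y": 0.0,"z": 0.0,"ax": 0.0,"ay": 0.0,"az": 0.0,"gripper": 1.0},{"x": 0.4,"y": 0.0,"z": 0.0,"ax": 0.0,"ay": 0.0,"az": 0.0,"gripper": 1.0}]}}

```text
clock: 9.0
position: [479.4, 119.0, 69.3]
ee_rot: [1.0, -0.017, -0.0, 0.0]
contact_force: [-1.5, -0.8, 1.6]
gripper_width: -0.3
grasp_force: 0.8
```

>>> {"fn": "send_rows", "kwargs": {"targets": [{"x": 0.4,"y": 0.0,"z": 0.0,"ax": 0.0,"ay": 0.0,"az": 0.0,"gripper": 1.0},{"x": 0.4,"y": 0.0,"z": 0.0,"ax": 0.0,"ay": 0.0,"az": 0.0,"gripper": 1.0},{"x": 0.4,"y": 0.0,"z": 0.0,"ax": 0.0,"ay": 0.0,"az": 0.0,"gripper": 1.0},{"x": 0.4,"y": 0.0,"z": 0.0,"ax": 0.0,"ay": 0.0,"az": 0.0,"gripper": 1.0},{"x": 0.3,"y": 0.0,"z": 0.0,"ax": 0.0,"ay": 0.0,"az": 0.0,"gripper": 1.0}]}}

```text
clock: 9.42
position: [498.5, 118.4, 69.3]
ee_rot: [1.0, -0.017, 0.0, -0.0]
contact_force: [-1.0, -0.3, 1.4]
gripper_width: 0.3
grasp_force: 0.8
```

>>> {"fn": "send_rows", "kwargs": {"targets": [{"x": 0.3,"y": 0.0,"z": 0.0,"ax": 0.0,"ay": 0.0,"az": 0.0,"gripper": 1.0},{"x": 0.3,"y": 0.0,"z": 0.0,"ax": 0.0,"ay": 0.0,"az": 0.0,"gripper": 1.0},{"x": 0.3,"y": 0.0,"z": 0.0,"ax": 0.0,"ay": 0.0,"az": 0.0,"gripper": 1.0},{"x": 0.3,"y": 0.0,"z": 0.0,"ax": 0.0,"ay": 0.0,"az": 0.0,"gripper": 1.0},{"x": 0.0,"y": 0.0,"z": 0.0,"ax": 0.0,"ay": 0.0,"az": 0.0,"gripper": 1.0}]}}

```text
clock: 9.83
position: [510.7, 118.1, 69.3]
ee_rot: [1.0, -0.017, 0.0, -0.0]
contact_force: [0.6, -0.1, -0.1]
gripper_width: -0.1
grasp_force: 0.0
```

```bash
python3 look.py
```

```text
t 9.83 pos [510.7 118.1  69.3] stage [-26.3  52.5] yaw -1.91 F [ 0.6 -0.1 -0.1] w -0.1 shift cm [-7.17 -0.01  0.02]
carrier stage [22.4 53. ] r 36.7 171
```

About 12 mm left.

>>> {"fn": "send_rows", "kwargs": {"targets": [{"x": 0.3,"y": 0.0,"z": 0.0,"ax": 0.0,"ay": 0.0,"az": 0.0,"gripper": 1.0},{"x": 0.3,"y": 0.0,"z": 0.0,"ax": 0.0,"ay": 0.0,"az": 0.0,"gripper": 1.0},{"x": 0.3,"y": 0.0,"z": 0.0,"ax": 0.0,"ay": 0.0,"az": 0.0,"gripper": 1.0},{"x": 0.1,"y": 0.0,"z": 0.0,"ax": 0.0,"ay": 0.0,"az": 0.0,"gripper": 1.0},{"x": 0.0,"y": 0.0,"z": 0.0,"ax": 0.0,"ay": 0.0,"az": 0.0,"gripper": 1.0}]}}

```text
clock: 10.3
position: [520.4, 117.7, 69.3]
ee_rot: [1.0, -0.017, 0.0, -0.0]
contact_force: [-1.4, -0.4, 0.5]
gripper_width: 0.3
grasp_force: 0.1
```

>>> {"fn": "send_rows", "kwargs": {"targets": [{"x": 0.1,"y": 0.0,"z": 0.0,"ax": 0.0,"ay": 0.0,"az": 0.0,"gripper": 1.0},{"x": 0.1,"y": 0.0,"z": 0.0,"ax": 0.0,"ay": 0.0,"az": 0.0,"gripper": 1.0},{"x": 0.0,"y": 0.0,"z": 0.0,"ax": 0.0,"ay": 0.0,"az": 0.0,"gripper": 1.0}]}}

```text
clock: 10.55
position: [521.9, 117.5, 69.3]
ee_rot: [1.0, -0.017, -0.0, 0.0]
contact_force: [-1.5, -1.3, -0.1]
gripper_width: -0.3
grasp_force: 0.4
```

>>> {"fn": "send_rows", "kwargs": {"targets": [{"x": 0.1,"y": 0.0,"z": 0.0,"ax": 0.0,"ay": 0.0,"az": 0.0,"gripper": 1.0},{"x": 0.0,"y": 0.0,"z": 0.0,"ax": 0.0,"ay": 0.0,"az": 0.0,"gripper": 1.0}]}}

```text
clock: 10.72
position: [522.9, 117.5, 69.3]
ee_rot: [1.0, -0.017, -0.0, 0.0]
contact_force: [-1.5, -0.3, -0.7]
gripper_width: 0.0
grasp_force: 0.4
```

```bash
python3 look.py
```

```text
t 10.72 pos [522.9 117.5  69.3] stage [-14.1  52.3] yaw -1.91 F [-1.5 -0.3 -0.7] w 0.0 shift cm [-8.39 -0.03  0.03]
carrier stage [34.7 53.3] r 36.5 173
```

>>> {"fn": "send_rows", "kwargs": {"targets": [{"x": 0.1,"y": 0.0,"z": 0.0,"ax": 0.0,"ay": 0.0,"az": 0.0,"gripper": 1.0},{"x": 0.0,"y": 0.0,"z": 0.0,"ax": 0.0,"ay": 0.0,"az": 0.0,"gripper": 1.0}]}}

```text
clock: 10.93
position: [524.0, 117.5, 69.3]
ee_rot: [1.0, -0.017, 0.0, 0.0]
contact_force: [-1.0, -1.1, 1.3]
gripper_width: -0.3
grasp_force: 0.4
```

>>> {"fn": "send_rows", "kwargs": {"targets": [{"x": 0.1,"y": 0.0,"z": 0.0,"ax": 0.0,"ay": 0.0,"az": 0.0,"gripper": 1.0},{"x": 0.0,"y": 0.0,"z": 0.0,"ax": 0.0,"ay": 0.0,"az": 0.0,"gripper": 1.0}]}}

```text
clock: 11.1
position: [525.1, 117.5, 69.3]
ee_rot: [1.0, -0.017, 0.0, -0.0]
contact_force: [-0.8, 0.1, -0.2]
gripper_width: -0.4
grasp_force: 0.4
```

>>> {"fn": "send_rows", "kwargs": {"targets": [{"x": 0.1,"y": 0.0,"z": 0.0,"ax": 0.0,"ay": 0.0,"az": 0.0,"gripper": 1.0},{"x": 0.0,"y": 0.0,"z": 0.0,"ax": 0.0,"ay": 0.0,"az": 0.0,"gripper": 1.0}]}}

```text
clock: 11.27
position: [525.9, 117.4, 69.3]
ee_rot: [1.0, -0.017, -0.0, 0.0]
contact_force: [-1.6, 0.1, 1.0]
gripper_width: -0.1
grasp_force: 0.6
```

>>> {"fn": "send_rows", "kwargs": {"targets": [{"x": 0.1,"y": 0.0,"z": 0.0,"ax": 0.0,"ay": 0.0,"az": 0.0,"gripper": 1.0},{"x": 0.0,"y": 0.0,"z": 0.0,"ax": 0.0,"ay": 0.0,"az": 0.0,"gripper": 1.0}]}}

```text
clock: 11.43
position: [526.1, 117.2, 69.2]
ee_rot: [1.0, -0.017, -0.001, 0.0]
contact_force: [-4.0, 0.7, 2.4]
gripper_width: -0.1
grasp_force: 2.0
```

>>> {"fn": "send_rows", "kwargs": {"targets": [{"x": 0.1,"y": 0.0,"z": 0.0,"ax": 0.0,"ay": 0.0,"az": 0.0,"gripper": 1.0},{"x": 0.0,"y": 0.0,"z": 0.0,"ax": 0.0,"ay": 0.0,"az": 0.0,"gripper": 1.0}]}}

```text
clock: 11.6
position: [526.3, 117.0, 69.2]
ee_rot: [1.0, -0.017, -0.002, 0.001]
contact_force: [-7.2, 1.1, 3.3]
gripper_width: -0.1
grasp_force: 3.2
```

```bash
python3 look.py
```

```text
t 11.6 pos [526.3 117.   69.2] stage [-10.7  51.9] yaw -1.93 F [-7.2  1.1  3.3] w -0.1 shift cm [-8.73 -0.06  0.05]
carrier stage [37.  53.1] r 36.9 172
```

Hard stop reached: the carrier is home. Withdraw.

>>> {"fn": "send_rows", "kwargs": {"targets": [{"x": -0.6,"y": 0.0,"z": 0.0,"ax": 0.0,"ay": 0.0,"az": 0.0,"gripper": 1.0},{"x": -2.0,"y": 0.0,"z": 0.0,"ax": 0.0,"ay": 0.0,"az": 0.0,"gripper": 1.0},{"x": -1.5,"y": 0.0,"z": -2.5,"ax": 0.0,"ay": 0.0,"az": 0.0,"gripper": 1.0},{"x": -1.5,"y": 0.0,"z": -4.0,"ax": 0.0,"ay": 0.0,"az": 0.0,"gripper": 1.0},{"x": -1.0,"y": 0.0,"z": -4.0,"ax": 0.0,"ay": 0.0,"az": 0.0,"gripper": 1.0}]}}

```text
clock: 12.07
position: [461.0, 119.2, 173.6]
ee_rot: [1.0, -0.016, -0.001, 0.001]
contact_force: [1.7, 2.0, 1.3]
gripper_width: 0.1
grasp_force: 0.0
```

>>> {"fn": "send_rows", "kwargs": {"targets": [{"x": 0.0,"y": 0.0,"z": 0.0,"ax": 0.0,"ay": 0.0,"az": 0.0,"gripper": 1.0},{"x": 0.0,"y": 0.0,"z": 0.0,"ax": 0.0,"ay": 0.0,"az": 0.0,"gripper": 1.0},{"x": 0.0,"y": 0.0,"z": 0.0,"ax": 0.0,"ay": 0.0,"az": 0.0,"gripper": 1.0},{"x": 0.0,"y": 0.0,"z": 0.0,"ax": 0.0,"ay": 0.0,"az": 0.0,"gripper": 1.0}]}}

```text
clock: 12.4
position: [462.1, 119.3, 172.3]
ee_rot: [1.0, -0.017, -0.001, 0.0]
contact_force: [0.4, -0.8, -0.0]
gripper_width: -0.2
grasp_force: 0.0
```

```bash
python3 look.py pics/s5.png
```

```text
t 12.4 pos [462.1 119.3 172.3] stage [-75.  52.] yaw -1.92 F [ 0.4 -0.8 -0. ] w -0.2 shift cm [-2.29 -0.05 10.33]
carrier stage [37.4 53.4] r 36.5 179
```

View pics/s5.png

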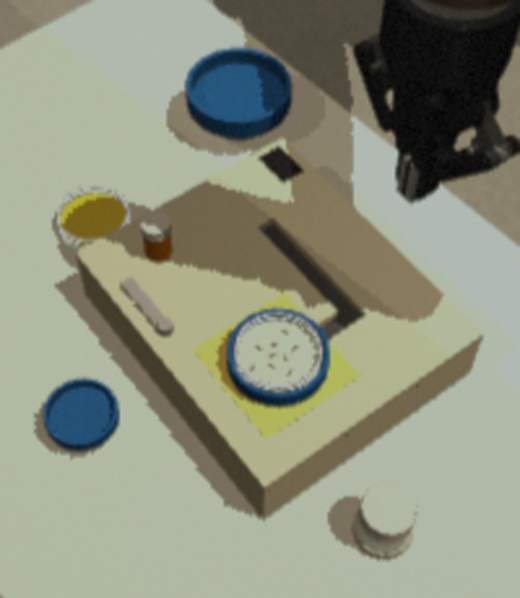

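The picture shows the carrier with its dish at (278,355), centred on the lit square. The other things are unmoved and the hand is clear.

```bash
python3 -c "
from bench import arm
print(arm.job_done())"
```

```text
the job is handed in; nothing more can be done
None
```

The carrier was pushed along the long leg, round the corner and along the short leg to a firm stop at the slot's end on the lit window. The dish is still in it, the other things look unmoved, the hand is clear, and the job was handed in at about 12.5 s (no verdict was returned).

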